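Set the blade gap of a circuit-board separator with a gauge blade

TASK

Press the bayonet cap of the board separator down, twist it a quarter turn anticlockwise to free it, and set it upright on the green mat. Then turn the adjusting screw clockwise by its red crank post until the orange jaw just drags on the brass gauge blade, without clamping it hard, and draw the gauge blade out of the gap along its channel until it is clear of the blue head, leaving it lying flat in the channel and the screw as you set it. Leave the other things on the bench where they are.

Things in the scene. Friction and masses are not known exactly. Their poses are not given: they have to be found in the camera images.
- sep_origin (a point): Reference point of the fixed board separator (blue C-frame on a grey base): on the bench top, z 0, straight under the vertical screw axis. Machine axes: z up; y along the blade channel, which runs out from under the head to -y; x to the open front of the head (away from the robot at yaw 0). The machine stands yawed up to 0.22 rad
- head_top (a point): On the screw axis, on the upper face of the blue head plate, 72 mm above the bench. The plate spans machine x -75 to 70 mm and y -55 to 55 mm; cap, crank and claws are on top of it
- claw (a point): Top of one of the two steel bayonet claws, 90 mm above the bench, 58 mm from the screw axis along machine +x; the other is opposite, at -x. Each claw lies 50 to 66 mm from the axis and reaches from there some 60 degrees anticlockwise seen from above, with an open way out beyond that
- channel_end (a point): End stop of the blade channel, mid-width, on its bed, 256 mm to machine -y of the screw axis. The bed is level, 24 mm above the bench, and passes under the jaw to y +68 mm. Rails 34 mm apart and 6 mm high on both sides; the end stop is 12 mm high
- cap_bar (a point): Centre of the yellow grip bar on top of the black bayonet cap (0.22 kg). Bar: 70 mm long along its own x, 14 mm thick (y), 30 mm high (z), this point half-way up, 65 mm above the cap's underside. The cap body below the bar is 96 mm in diameter, 50 mm high, hollow
- cap_base (a point): Centre of the cap's underside; 78 mm above the bench at the start, locked, cap x along machine x (steel lugs at its foot at +x and -x, 116 mm over both). Spring pins hold it up against the claws: press down at least 3 mm (bottoms at 6 mm, 5 to 10 N), keep pressing, turn anticlockwise seen from above; past 1.15 and up to 2.6 rad it is free. Lift straight off, 50 mm, to clear the crank
- mat_center (a point): Centre of the upper face of the green mat, 160 x 160 x 3 mm, fixed on the bench; the cap goes here, upright, its underside on the mat
- screw (a joint): Adjusting screw under the cap, rad, 0 to 3.6, grows clockwise seen from above. At 0 the crank points to machine +y, at pi/2 to +x. Jaw gap 14 mm at 0, 4 mm less per rad: it touches the 6 mm blade at 2.0 with about 2 N; turning on compresses the jaw's spring, 6 N more per rad. Just dragging: 2.1 to 2.75. Stays where it is left (friction 0.1 Nm). Starts at 0.15 to 0.9
- crank_post (a point): Centre of the top of the red upright crank post, 12 mm in diameter, 31 mm from the screw axis; post top 114 mm above the bench, free from 84 mm up. Push it sideways round the axis (or pinch it)
- jaw_foot (a point): Middle of the underside of the orange jaw on the screw axis, 22 mm wide along y; moves only up and down
- blade_tab (a point): Centre of the red upright tab on the outer end of the gauge blade: 26 mm (machine x) by 10 mm (y) by 42 mm high; centre 51 mm, foot 30 mm, top 72 mm above the bench. Some 50 to 70 mm are free between the head and the tab, so closed fingers can go in there and push it out to -y; it can also be pinched
- blade_tip (a point): Inner end of the brass gauge blade, mid-width, mid-thickness, 153 mm from the tab's centre towards machine +y, at the start 22 to 40 mm beyond the screw axis. The blade (0.16 kg) is 28 mm wide, 6 mm thick, 160 mm long and lies flat on the channel bed. Its tip must end more than 55 mm to -y of the axis to be clear of the head
- multimeter: Black multimeter, bystander, 150 x 80 x 34 mm, origin under its centre
- spool: Solder spool, bystander, 64 mm diameter, 50 mm high, origin under its centre
- pedal: Aluminium effects pedal, bystander, 110 x 75 x 50 mm, origin under its centre
- screwdriver: Yellow screwdriver lying on the bench, bystander
- wrench: Steel wrench lying on the bench, bystander
- board: Green circuit board on a white carrier, bystander, 130 x 100 x 24 mm, origin under its centre
- mug: Blue mug, bystander, 80 mm diameter, 90 mm high, origin under its centre
Mind the look-alikes: they are no part of the job. Of the things shaped like the part that bears blade_tab, the brass one is meant. Leave any turquoise look-alike of the part that bears cap_bar alone.

How it is judged (in metres and radians):
On the way, in this order (a step that is already met when the one before it is completed fails the run):
1. the cap is freed and lifted clear of the claws and crank (z of cap_base in the frame of sep_origin above 0.112 m and angle between cap_base's own z axis and vertical below 0.3 rad), for 0.1 s.
2. the cap stands upright on the green mat, let go (horizontal distance between cap_base and mat_center below 0.04 m and height (world z) of cap_base below 0.007 m and angle between cap_base's own z axis and vertical below 0.1 rad and contact force between the fingers and cap below 0.05 N), for 0.2 s.
3. the screw is turned until the jaw drags lightly on the gauge blade in the gap (contact force between jaw_c0 and blade between 1 and 7.5 N and y of blade_tip in the frame of sep_origin above 0.012 m), for 0.4 s.
4. the gauge blade is drawn out clear of the head (y of blade_tip in the frame of sep_origin below -0.056 m), for 0.1 s.
At the end, for the whole second after the job is handed in: The screw stands at a light drag (2.0 to 2.95 rad), the gauge blade lies flat in its channel at rest with its tip clear of the blue head (more than 56 mm to -y of the screw axis), the cap stands upright at rest on the green mat within 40 mm of its centre (value of joint screw between 2 and 2.95 rad and velocity of joint screw between -0.05 and 0.05 rad/s and y of blade_tip in the frame of sep_origin below -0.056 m and z of blade_tip in the frame of sep_origin between 0.023 and 0.031 m and angle between blade_tip's own z axis and vertical below 0.05 rad and linear speed of each of blade, cap below 0.02 m/s and horizontal distance between cap_base and mat_center below 0.04 m and height (world z) of cap_base below 0.007 m and angle between cap_base's own z axis and vertical below 0.1 rad); the robot touches nothing.
It fails at once if the gauge blade is clamped hard (over 10 N) (contact force between jaw_c0 and blade above 10 N).
It fails at once if a bystander is moved more than 30 mm (distance of any of multimeter, spool, pedal, screwdriver, wrench, board, mug from where it was at the start of the episode above 0.03 m).
It also fails if it takes over 72 s, if anything falls off the work surface, if the arm or the gripper's body presses on something with over 40 N, if the wrist force passes 120 N, or if a joint passes its speed limit or range.

ROBOT

A 6-joint arm with a two-finger parallel gripper is mounted at the origin on the work surface. World frame = base frame: x ahead of the robot, y to its left, z up, the work surface at z = 0. Lengths are in mm, angles in rad, forces in N, time in s.
With the tool pointing down it reaches from about 350 to 850 mm from the base axis. Payload 8.1 kg.
Tool frame: the origin (TCP) lies on the centre line of the jaws, within the pads' length; the fingertips stand 11 mm ahead of it and the grasp point (between the pads) lies 8 mm behind it; z points along the fingers, y is the line along which they close (so a half turn about z gives the same grasp; the last joint's range is limited). The gripper opens to 93 mm and grips with 3 to 60 N. Pads are 15 mm wide; open, the fingers measure 128 mm over their backs; the gripper's body (75 mm by 188 mm) begins 65 mm behind the grasp point.
Start: joints at [-1.41, 0.13, 1.488, -0, 1.523, -0.085], TCP at [146.02, -581.965, 209.235] pointing down, gripper open.
Joint ranges: [-2.96, 2.96], [-0.89, 2.26], [0.02, 2.5], [-1.34, 4.48], [0, 2.73], [-2.66, 2.66]. Speed limits (rad/s): [2.39, 2.39, 2.79, 3.14, 3.14, 3.14].

INTERFACE

Orientations are given as [roll, pitch, yaw] about the fixed x, y, z axes, in that order (R = Rz(yaw) Ry(pitch) Rx(roll)).
In Python, from plant import status, imaging, order, models gives the robot as it stands.
- The arm moves only by the tool apply_moves, never from a script. Its arguments are lists of equal length, an entry for each row: "dp": the shift along the tool's x, y, z in mm, a list of three; "twist": the turn about the tool's z in rad; "claw": the gripper's target within -1 to 1 (shut at 1, half-way at 0, fully open at -1). In form: {"dp": [[dx, dy, dz], ...], "twist": [twist, ...], "claw": [claw, ...]}. A call has 1 to 20 rows; each row shifts and turns the commanded pose from where the row before left it, along the tool's axes as they then stand; what a row does not reach is not made up. A row lasts 1/12 s, in which the tool goes at most 41.7 mm and 7.16 degrees, less where a joint would pass 70% of its speed; a pose out of reach is approached as far as the arm can. A call with a gripper value outside its range is refused whole. The fingers move at their own pace and stop on an object; "force" is the grip in N (left out, the last holds). Time passes only in rows, so rows that do not move let the fingers close. It gives the time, the measured TCP pose, the force, the opening and the grip force at its end, in the units of the state.
- status.sense(): the state, without advancing time (a new reading comes with each control period).
- imaging.read_camera(name): name is "side" or "top" or "wrist"; returns (picture, depth): 480x640x3 uint8, blue, green, red; 480x640 float32, mm along the optical axis (not along the pixel's ray), 0 where there is no reading.
- imaging.calibration(name): a dict with "camera_matrix" (3x3 intrinsics, pixels), "eye" and "rotation" of the camera in the world. Camera axes: x right, y up, looking along -z (the intrinsics and any distortion apply to the point x, -y, -z); pixel columns grow to the right and rows downward; lengths in mm; the calibration is good to about 2 mm. A picture is of the moment at which its call begins: read the wrist's pose just before it. calibration takes no time and is no camera call; for the wrist camera it gives the pose at the moment of the call.
- order.finish_job(): hands the job in; it is judged then, once.
Trained networks look in the newest picture that a camera, given by its name, has taken for a name from the list of things; names that differ only in an ending like _2 or _b are one class to them, and where a whole thing is asked for, a point or a joint stands for the part that bears it (a point fixed in the world has none). Each returns a list of dicts, best first, with "p" (0 to 1); they miss things now and then, are a little off and sometimes report something else, mostly with a low value. They report only what shows in the picture. A call takes as long as a camera call. They do not tell look-alikes from the thing itself.
- models.find_in(camera, query): "location" ([column, row] in pixels, amid what is visible of it).
The state is a dict: "time_s": time; "joints": joint angles; "qd": joint speeds; "effort": joint torques, N m; "ee_pos": TCP position; "ee_rot": TCP orientation; "wrist_force": force on the tool from outside, world axes, zero at the start; "torque": the same for the moment, N m; "grip_width": opening from 0.0 (shut) to 1.0 (fully open); "grasp_force": force on a finger pad.
Only numpy, scipy, OpenCV 4.12 (cv2) and the standard library are available. Lean on these libraries where they do the work, as an engineer would, in place of code of your own. Each camera call takes 0.05 s, during which the arm holds its last target. There are 200 camera calls.

## Working session

There is one attempt and no reset: what is moved stays moved. The work goes in short steps, Python scripts to look and compute and a tool call to move; the robot and the scene stay as the last step left them, time stands still between calls to the robot, and variables do not carry over. Pictures are saved under pics/ and viewed, at most 10 in all, crops included, and the job is handed in when it is done.

Besides the shell and the picture viewer there is one more tool, called after "Call:" as name(argument=value, ...), one argument or row to a line, values as JSON. apply_moves: Moves the arm, as the interface text tells. Its arguments: {"type":"object","properties":{"dp":{"type":"array","items":{"type":"array","items":{"type":"number"}}},"twist":{"type":"array","items":{"type":"number"}},"claw":{"type":"array","items":{"type":"number"}},"force":{"type":"number"}},"required":["dp","twist","claw"]}

```bash
mkdir -p pics; cat > h.py <<'E'
import numpy as np, cv2
from plant import status, imaging, order, models
def look(cam,fn=None):
    c=imaging.calibration(cam); im,d=imaging.read_camera(cam)
    if fn: cv2.imwrite('pics/'+fn,im)
    return c,im,d
def world(c,d,u,v):
    u=np.atleast_1d(u).astype(float);v=np.atleast_1d(v).astype(float)
    K=np.array(c['camera_matrix']); z=d[v.round().astype(int),u.round().astype(int)]
    p=np.stack([(u-K[0,2])/K[0,0]*z,-(v-K[1,2])/K[1,1]*z,-z],1)
    return p@np.array(c['rotation']).T+np.array(c['eye'])
def cloud(c,d):
    v,u=np.mgrid[0:480,0:640]; P=world(c,d,u.ravel(),v.ravel()).reshape(480,640,3); P[d==0]=np.nan; return P
E
python3 - <<'E'
from h import *
s=status.sense(); print(s)
for cam in ('top','side'):
    c,im,d=look(cam,cam+'0.png'); print(cam,c)
    for q in ('cap_bar','mat_center','blade_tab','crank_post','screw'):
        try:
            for r in models.find_in(cam,q)[:3]: print(q,np.round(r['p'],2),np.round(r['location']),world(c,d,*r['location']).round())
        except Exception as e: print(q,e)
E
```

```text
{'time_s': 0.0, 'joints': array([-1.41039241e+00,  1.31170223e-01,  1.48927071e+00, -1.97539713e-05,
        1.52299836e+00, -8.53748727e-02]), 'qd': array([-5.87464232e-04, -6.53427713e-05, -3.78286653e-04, -7.70396495e-04,
       -2.16099226e-03,  1.23927352e-03]), 'effort': array([ 1.52650146e-04, -5.59828091e+01, -4.91771865e+01,  7.67512573e-02,
        3.51332570e-02, -1.36798731e-04]), 'ee_pos': array([ 145.92186631, -581.38023399,  208.18676146]), 'ee_rot': array([-3.13975106e+00, -1.37807333e-04,  2.45779625e-01]), 'wrist_force': array([ 0.0337722, -0.4934139,  1.1641897]), 'torque': array([-0.00886011, -0.03328584,  0.02462015]), 'grasp_force': 0.0, 'grip_width': 1.0012068882940344}
top {'camera_matrix': array([[623.45198294,   0.        , 313.21067852],
       [  0.        , 623.45198294, 239.24076538],
       [  0.        ,   0.        ,   1.        ]]), 'eye': array([ 268.61340861,   -4.34933131, 1627.62107901]), 'rotation': array([ 0.15900087, -0.01864927, -1.54878605])}
cap_bar 0.83 [259. 314.] [2623. 2350. 3982.]
cap_bar 0.73 [262. 235.] [2551. 2278. 3910.]
cap_bar 0.
[... 326 characters left out ...]
post 0.21 [179. 273.] [2736. 2463. 4095.]
screw 0.46 [291. 250.] [2762. 2489. 4121.]
screw 0.38 [306. 244.] [2771. 2498. 4130.]
side {'camera_matrix': array([[474.01731344,   0.        , 324.86369776],
       [  0.        , 474.01731344, 230.74738201],
       [  0.        ,   0.        ,   1.        ]]), 'eye': array([334.82154802, 908.43345755, 869.04488807]), 'rotation': array([ 0.89502126,  0.02096616, -2.98063073])}
cap_bar 0.76 [422. 347.] [3434. 4007. 3968.]
cap_bar 0.69 [386. 301.] [3745. 4319. 4279.]
cap_bar 0.63 [310. 266.] [3541. 4115. 4075.]
mat_center 0.64 [326. 381.] [3292. 3865. 3826.]
blade_tab 0.81 [384. 253.] [4352. 4926. 4886.]
blade_tab 0.55 [275. 230.] [4338. 4912. 4873.]
```

```bash
ls
```

```text
h.py
pics
```

```bash
sed -i "s/p@np.array(c\['rotation'\]).T/Rotation.from_euler('xyz',c['rotation']).apply(p)/; 1a from scipy.spatial.transform import Rotation" h.py
python3 - <<'E'
from h import *
c,im,d=look('top','top1.png'); np.save('topd.npy',d)
cv2.imwrite('pics/topz.png',cv2.resize(im[120:400,130:450],None,fx=2.1,fy=2.1,interpolation=cv2.INTER_CUBIC))
for n,u,v in (('cap',259,314),('cap',262,235),('cap',208,346),('mat',177,271),('tab',356,183),('tab',325,312),('tab',306,243)): print(n,world(c,d,u,v).round())
c,im,d=look('side')
for n,u,v in (('cap',422,347),('cap',386,301),('cap',310,266),('mat',326,381),('tab',384,253),('tab',275,230)): print(n,world(c,d,u,v).round())
E
```

```text
cap [[327. 101.  83.]]
cap [[512.  96. 158.]]
cap [[247. 224.  77.]]
mat [[438. 325.  -2.]]
tab [[ 684. -140.   10.]]
tab [[339. -64.   6.]]
tab [[516. -10.  24.]]
cap [[251. 271.  63.]]
cap [[333. 140.  49.]]
cap [[511. 131. 128.]]
mat [[443. 340.   2.]]
tab [[349. -74.   9.]]
tab [[ 669. -131.    9.]]
```

View pics/topz.png

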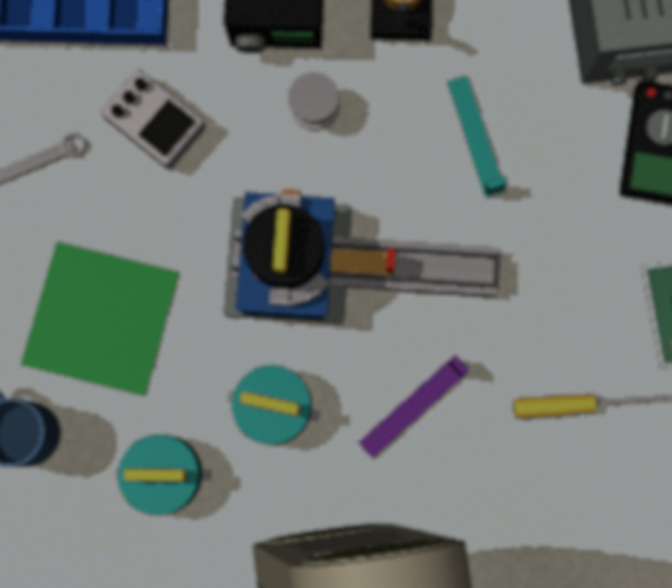

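View pics/side0.png

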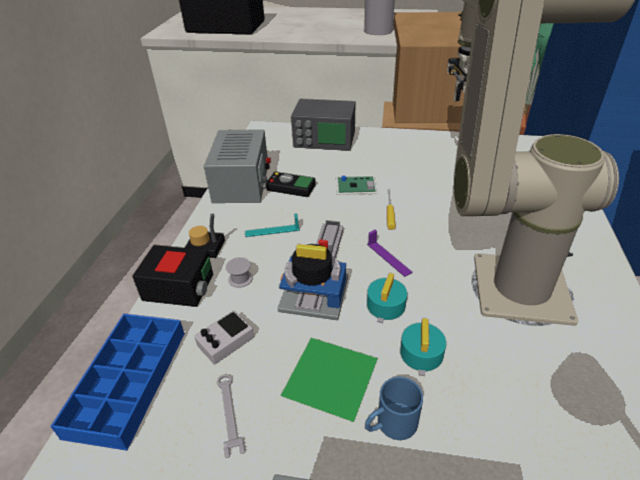

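The top view shows the black cap at zoomed (283,245), its bar nearly along world x. The green mat is at (100,318), the red tab on the brass blade at (391,260). The turquoise caps are at (272,405) and (160,475), and the turquoise and purple bars are decoys.

```bash
python3 - <<'E'
from h import *
c=imaging.calibration('top'); im=cv2.imread('pics/top1.png'); d=np.load('topd.npy')
P=cloud(c,d); hsv=cv2.cvtColor(im,cv2.COLOR_BGR2HSV); H,S,V=cv2.split(hsv)
def box(m,u0,u1,v0,v1):
    o=np.zeros_like(m);o[v0:v1,u0:u1]=m[v0:v1,u0:u1];return o
def rep(n,m):
    v,u=np.nonzero(m); q=P[v,u]; q=q[~np.isnan(q[:,0])]
    r=cv2.minAreaRect(q[:,:2].astype(np.float32)); e=np.linalg.svd(q[:,:2]-q[:,:2].mean(0))[2][0] if len(q)<5000 else [0,0]
    print(n,len(q),np.median(q,0).round(1),[np.round(x,1) for x in r],np.degrees(np.arctan2(e[1],e[0])).round(1))
rep('bar',box((H>20)&(H<35)&(S>120)&(V>80),240,290,205,265))
rep('mat',box((H>50)&(H<75)&(S>120),130,230,230,320))
rep('brass',box((H>8)&(H<22)&(S>100),285,318,225,260))
rep('tab',box(((H<6)|(H>174))&(S>140),305,330,230,260))
rep('head',box((H>100)&(H<120)&(S>120),235,295,205,275))
# channel edges via depth 20..34
m=(P[...,2]>15)&(P[...,2]<40)
rep('chan',box(m,330,375,225,270))
E
```

```text
bar 193 [515.9  92.7 157.1] [array([518.9,  93.5]), array([17.5, 76.4]), np.float64(88.5)] 178.9
mat 3465 [436.3 323.1   3.2] [array([437.1, 322.4]), array([155.1, 153.8]), np.float64(77.5)] -74.2
brass 312 [511.6   2.9  29.9] [array([512.6,  -0.9]), array([76.6, 32.4]), np.float64(87.2)] -94.4
tab 33 [506.8 -35.   72.1] [array([511.8, -33.9]), array([29.1,  7.7]), np.float64(0.4)] -179.8
head 768 [472.4  78.9  72.5] [array([511.8,  92.3]), array([107.7, 144.3]), np.float64(87.7)] 149.7
chan 874 [ 505.8 -120.    25.1] [array([ 505.9, -120.8]), array([99.2, 61.6]), np.float64(87.8)] -93.5
```

Call:
apply_moves(
  dp=[
    [0,0,-17],
    [0,0,-17],
    [0,0,-17],
  ],
  twist=[0.096,0.095,0.095],
  claw=[-1,-1,-1],
)

```text
time_s: 0.95
ee_pos: [146.0, -581.7, 260.5]
ee_rot: [-3.141, 0.0, -0.045]
wrist_force: [-0.1, 0.1, 0.5]
grip_width: 0.995
grasp_force: 0.0
```

Call:
apply_moves(
  dp=[
    [17.2,-34.4,0],
    [17.2,-34.4,0],
    [17.2,-34.4,0],
    [17.2,-34.4,0],
    [17.2,-34.4,0],
    [17.2,-34.4,0],
    [17.2,-34.4,0],
    [17.2,-34.4,0],
    [17.2,-34.4,0],
    [17.2,-34.4,0],
    [17.2,-34.4,0],
    [17.2,-34.4,0],
    [17.2,-34.4,0],
    [17.2,-34.4,0],
    [17.2,-34.4,0],
    [17.2,-34.4,0],
    [17.2,-34.4,0],
    [17.2,-34.4,0],
    [17.2,-34.4,0],
    [17.2,-34.4,0],
  ],
  twist=[0,0,0,0,0,0,0,0,0,0,0,0,0,0,0,0,0,0,0,0],
  claw=[-1,-1,-1,-1,-1,-1,-1,-1,-1,-1,-1,-1,-1,-1,-1,-1,-1,-1,-1,-1],
)

```text
time_s: 2.62
ee_pos: [518.1, 93.7, 260.4]
ee_rot: [3.142, -0.001, -0.04]
wrist_force: [0.8, -0.6, 1.0]
grip_width: 0.996
grasp_force: 0.0
```

```bash
python3 - <<'E'
from h import *
s=status.sense(); print(s['ee_pos'],s['ee_rot'],s['joints'])
c,im,d=look('wrist','w1.png'); P=cloud(c,d); H,S,V=cv2.split(cv2.cvtColor(im,cv2.COLOR_BGR2HSV))
def rep(n,m):
    q=P[m]; r=cv2.minAreaRect(q[:,:2].astype(np.float32)); e=np.linalg.svd(q[:,:2]-q[:,:2].mean(0),full_matrices=False)[2][0]
    print(n,len(q),np.median(q,0).round(1),[np.round(x,1) for x in r],np.degrees(np.arctan2(e[1],e[0])).round(1))
ok=~np.isnan(P[...,2])
rep('bar',ok&(H>20)&(H<35)&(S>120)&(P[...,2]>130))
rep('head',ok&(H>100)&(H<120)&(S>120)&(abs(P[...,2]-72)<5))
rep('brass',ok&(H>8)&(H<22)&(S>100)&(abs(P[...,2]-30)<6))
rep('tab',ok&((H<6)|(H>174))&(S>140)&(P[...,2]>65))
E
```

```text
[518.05266298  93.73655662 260.44500679] [ 3.14158679e+00 -7.70458695e-04 -3.98515076e-02] [ 8.16703015e-02 -8.62793288e-02  1.61546349e+00 -9.92961352e-05
  1.61164443e+00  1.69231405e+00]
bar 2015 [521.5  96.7 157.1] [array([517.2,  86.2]), array([115.7,  71.5]), np.float64(88.8)] 169.0
head 4146 [560.4  71.2  71.2] [array([513.5,  96.5]), array([108.8, 143.7]), np.float64(87.6)] 155.8
brass 1753 [512.8   4.4  29.3] [array([ 5.12e+02, -5.00e-01]), array([73. , 27.8]), np.float64(87.7)] -90.7
tab 332 [511.7 -28.6  70.8] [array([510.9, -29.4]), array([10.2, 25.3]), np.float64(88.5)] 179.3
```

View pics/w1.png

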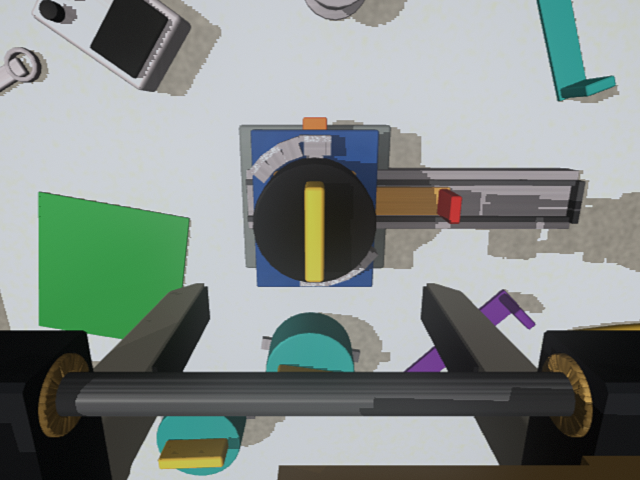

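The wrist view shows the bar at about (315,232), the head square around it, and the tab at (450,206). From the head rectangle the axis is at about (516,96), yaw -0.042.

Call:
apply_moves(
  dp=[
    [-2,-2.3,25],
    [0,0,25],
    [0,0,25],
    [0,0,25],
    [0,0,18],
    [0,0,0],
    [0,0,0],
    [0,0,0],
    [0,0,0],
    [0,0,0],
    [0,0,0],
  ],
  twist=[0,0,0,0,0,0,0,0,0,0,0],
  claw=[-1,-1,-1,-1,-1,1,1,1,1,1,1],
  force=50,
)

```text
time_s: 3.58
ee_pos: [516.4, 94.1, 143.7]
ee_rot: [-3.141, -0.002, -0.04]
wrist_force: [-0.5, 0.6, -0.4]
grip_width: 0.619
grasp_force: 0.0
```

Call:
apply_moves(
  dp=[
    [0,0,0],
    [0,0,0],
    [0,0,0],
    [0,0,0],
    [0,0,0],
    [0,0,0],
    [0,0,0],
    [0,0,0],
    [0,0,0],
    [0,0,0],
  ],
  twist=[0,0,0,0,0,0,0,0,0,0],
  claw=[1,1,1,1,1,1,1,1,1,1],
)

```text
time_s: 4.42
ee_pos: [515.5, 94.2, 142.2]
ee_rot: [-3.141, 0.0, -0.04]
wrist_force: [-0.2, 1.9, -0.1]
grip_width: 0.141
grasp_force: 50.0
```

Call:
apply_moves(
  dp=[
    [0,0,2],
    [0,0,2],
    [0,0,1],
    [0,0,0],
    [0,0,0],
  ],
  twist=[0,0,0,0,0],
  claw=[1,1,1,1,1],
)

```text
time_s: 4.83
ee_pos: [515.7, 94.2, 138.0]
ee_rot: [-3.141, -0.001, -0.04]
wrist_force: [-3.0, 2.0, 7.9]
grip_width: 0.144
grasp_force: 50.0
```

Call:
apply_moves(
  dp=[
    [0,0,0],
    [0,0,0],
    [0,0,0],
    [0,0,0],
    [0,0,0],
    [0,0,0],
    [0,0,0],
    [0,0,0],
    [0,0,0],
    [0,0,0],
    [0,0,0],
    [0,0,0],
    [0,0,0],
    [0,0,0],
    [0,0,0],
    [0,0,0],
  ],
  twist=[-0.1,-0.1,-0.1,-0.1,-0.1,-0.1,-0.1,-0.1,-0.1,-0.1,-0.1,-0.1,-0.1,-0.1,-0.1,0],
  claw=[1,1,1,1,1,1,1,1,1,1,1,1,1,1,1,1],
)

```text
time_s: 6.17
ee_pos: [516.5, 93.7, 138.4]
ee_rot: [3.139, 0.0, 1.466]
wrist_force: [-0.5, 0.3, 6.7]
grip_width: 0.138
grasp_force: 50.1
```

Free at 1.5 rad; lift 70 mm.

Call:
apply_moves(
  dp=[
    [0,0,-5],
    [0,0,-10],
    [0,0,-15],
    [0,0,-20],
    [0,0,-20],
    [0,0,0],
    [0,0,0],
  ],
  twist=[0,0,0,0,0,0,0],
  claw=[1,1,1,1,1,1,1],
)

```text
time_s: 6.75
ee_pos: [516.0, 94.1, 208.0]
ee_rot: [3.14, -0.0, 1.46]
wrist_force: [0.3, 0.0, -2.8]
grip_width: 0.139
grasp_force: 50.0
```

```bash
python3 - <<'E'
from h import *
s=status.sense(); print(s['ee_pos'],s['ee_rot'],s['wrist_force'])
c,im,d=look('side','s2.png'); cv2.imwrite('pics/s2z.png',cv2.resize(im[180:340,220:440],None,fx=3,fy=3))
E
```

```text
[516.01155972  94.05855271 207.99542922] [ 3.13987130e+00 -2.55313685e-04  1.45957319e+00] [ 0.30637345  0.04038416 -2.79524322]
```

View pics/s2z.png

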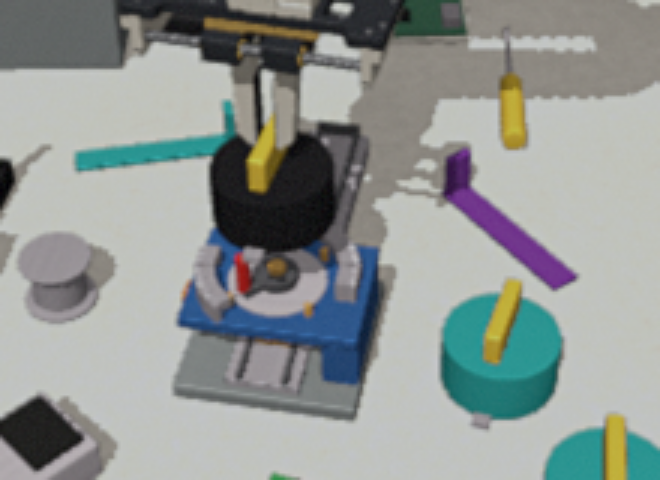

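The cap hangs upright in the fingers, clear of the claws. The red post is exposed at zoomed (242,272). Carry the cap to the mat.

Call:
apply_moves(
  dp=[
    [27.3,-13,0],
    [27.3,-13,0],
    [27.3,-13,0],
    [27.3,-13,0],
    [27.3,-13,0],
    [27.3,-13,0],
    [27.3,-13,0],
    [27.3,-13,0],
    [0,0,30],
    [0,0,30],
    [0,0,30],
    [0,0,25],
    [0,0,15],
    [0,0,5],
    [0,0,0],
  ],
  twist=[0,0,0,0,0,0,0,0,0,0,0,0,0,0,0],
  claw=[1,1,1,1,1,1,1,1,1,1,1,1,1,1,1],
)

```text
time_s: 8.05
ee_pos: [433.7, 321.1, 69.2]
ee_rot: [-3.136, 0.004, 1.46]
wrist_force: [-0.4, 0.3, -2.0]
grip_width: 0.14
grasp_force: 50.0
```

Call:
apply_moves(
  dp=[
    [0,0,2],
    [0,0,2],
    [0,0,1],
    [0,0,0],
    [0,0,0],
  ],
  twist=[0,0,0,0,0],
  claw=[1,1,1,1,1],
)

```text
time_s: 8.47
ee_pos: [436.5, 322.7, 67.3]
ee_rot: [3.141, -0.0, 1.46]
wrist_force: [0.9, 0.3, -2.2]
grip_width: 0.142
grasp_force: 50.0
```

Call:
apply_moves(
  dp=[
    [0,0,1],
    [0,0,1],
    [0,0,0],
    [0,0,0],
  ],
  twist=[0,0,0,0],
  claw=[1,1,1,1],
)

```text
time_s: 8.8
ee_pos: [436.6, 322.8, 67.1]
ee_rot: [3.141, -0.0, 1.46]
wrist_force: [-8.5, -4.8, 13.9]
grip_width: 0.134
grasp_force: 50.0
```

Seated on the mat (13.9 N). Release and rise.

Call:
apply_moves(
  dp=[
    [0,0,-1.5],
    [0,0,0],
    [0,0,0],
    [0,0,0],
    [0,0,0],
    [0,0,0],
    [0,0,-20],
    [0,0,-30],
    [0,0,-30],
    [0,0,-30],
    [0,0,-20],
    [0,0,0],
  ],
  twist=[0,0,0,0,0,0,0,0,0,0,0,0],
  claw=[0,0,0,0,0,0,0,0,0,0,0,0],
)

```text
time_s: 9.8
ee_pos: [438.9, 324.1, 202.7]
ee_rot: [3.135, -0.005, 1.46]
wrist_force: [0.8, -0.0, 0.4]
grip_width: 0.498
grasp_force: 0.0
```

```bash
python3 - <<'E'
from h import *
s=status.sense(); print(s['ee_pos'],s['ee_rot'],s['joints'],s['grip_width'])
for cam in ('top','wrist'):
    c,im,d=look(cam,cam+'3.png'); P=cloud(c,d); H,S,V=cv2.split(cv2.cvtColor(im,cv2.COLOR_BGR2HSV)); ok=~np.isnan(P[...,2])
    near=np.hypot(P[...,0]-516,P[...,1]-96)<48
    def rep(n,m):
        q=P[m]
        if len(q)>2: print(cam,n,len(q),np.median(q,0).round(1),[np.round(x,1) for x in cv2.minAreaRect(q[:,:2].astype(np.float32))])
    rep('post',ok&near&((H<6)|(H>174))&(S>140)&(P[...,2]>105))
    rep('cap',ok&(V<60)&(np.hypot(P[...,0]-437,P[...,1]-322)<70)&(abs(P[...,2]-53)<4))
    rep('head',ok&(H>100)&(H<120)&(S>120)&(abs(P[...,2]-72)<5)&(P[...,1]<165))
    rep('brass',ok&(H>8)&(H<22)&(S>100)&(abs(P[...,2]-30)<4)&(abs(P[...,0]-512)<40)&(P[...,1]<45))
    print([ (np.round(r['p'],2),world(c,d,*r['location']).round()) for r in models.find_in(cam,'crank_post')[:2]])
E
```

```text
[438.86373126 324.14858079 202.65015525] [ 3.13469677 -0.00529371  1.45985553] [ 5.42180142e-01 -2.26830927e-02  1.65883862e+00  1.37659559e-05
  1.49674368e+00  6.53138229e-01] 0.49802496951276143
top post 14 [537.1 112.8 113.7] [array([536.9, 113.2]), array([11. ,  6.6]), np.float64(27.4)]
top cap 285 [454.4 295.8  53.2] [array([449.1, 297.5]), array([92.2, 42.6]), np.float64(30.7)]
top head 765 [494.9  88.8  72. ] [array([511.2,  91.9]), array([107.7, 143.3]), np.float64(87.6)]
top brass 211 [511.7   3.1  29.9] [array([ 5.122e+02, -1.000e-01]), array([73.5, 30.2]), np.float64(87.9)]
[(np.float64(0.67), array([[520.,  97.,  84.]])), (np.float64(0.62), array([[453., 291.,  56.]]))]
wrist cap 8813 [440.4 329.1  52.2] [array([436.6, 326.1]), array([93.8, 94.3]), np.float64(84.4)]
wrist head 1966 [463.5 130.5  71.3] [array([465.7, 124.4]), array([53.5, 48.4]), np.float64(85.0)]
[]
```

Call:
apply_moves(
  dp=[
    [0,0,0],
    [0,0,0],
    [0,0,0],
    [0,0,0],
    [0,0,0],
    [-15.5,29,0],
    [-15.5,29,0],
    [-15.5,29,0],
    [-15.5,29,0],
    [-15.5,29,0],
    [-15.5,29,0],
    [-15.6,29,0],
    [0,0,17],
    [0,0,10],
    [0,0,0],
    [0,0,0],
    [0,0,0],
  ],
  twist=[0.102,0.102,0.102,0.102,0.102,0,0,0,0,0,0,0,0,0,0,0,0],
  claw=[0.2,0.2,0.2,0.2,0.2,0.2,0.2,0.2,0.2,0.2,0.2,0.2,0.2,0.2,0.2,0.2,0.2],
)

```text
time_s: 11.42
ee_pos: [537.6, 117.1, 169.4]
ee_rot: [-3.141, 0.001, 0.951]
wrist_force: [0.2, -0.0, -0.3]
grip_width: 0.403
grasp_force: 0.0
```

```bash
python3 - <<'E'
from h import *
s=status.sense(); print(s['ee_pos'],s['ee_rot'],s['joints'],s['grip_width'])
c,im,d=look('wrist','w4.png'); P=cloud(c,d); H,S,V=cv2.split(cv2.cvtColor(im,cv2.COLOR_BGR2HSV)); ok=~np.isnan(P[...,2])
m=ok&((H<6)|(H>174))&(S>140)&(P[...,2]>105)&(P[...,2]<125); q=P[m]; print(len(q),np.median(q,0),cv2.minAreaRect(q[:,:2].astype(np.float32)))
m=ok&(H>100)&(H<120)&(S>120)&(abs(P[...,2]-72)<4); q=P[m]; print(len(q),cv2.minAreaRect(q[:,:2].astype(np.float32)))
E
```

```text
[537.57256428 117.09084182 169.44226715] [-3.14064947e+00  5.83533175e-04  9.51196438e-01] [1.21123075e-01 1.88982199e-02 1.67822947e+00 2.07471899e-04
 1.44555480e+00 7.40697211e-01] 0.4030448848901213
340 [539.06040901 118.71525233 113.03296926] ((538.5056762695312, 117.6690673828125), (12.075166702270508, 10.651224136352539), 54.50438690185547)
10624 ((513.2916259765625, 97.29299926757812), (109.49736785888672, 143.6842498779297), 87.61270904541016)
```

View pics/w4.png

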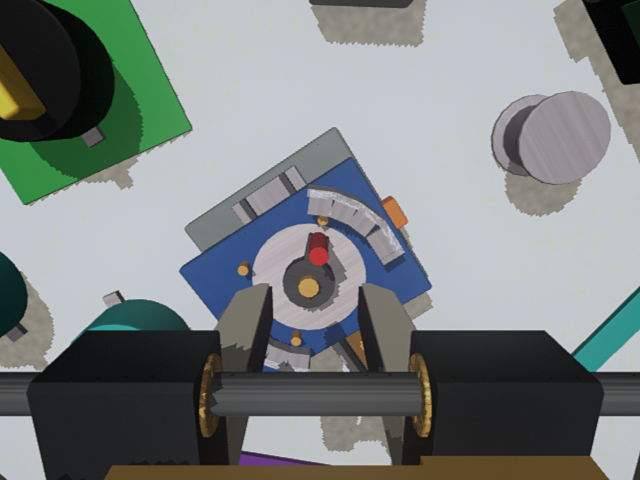

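The view shows the post top at (318,256), between the open fingers' line, with the cap standing on the mat at top left. The screw is at about 0.80.

Call:
apply_moves(
  dp=[
    [0.5,0.7,20],
    [0,0,20],
    [0,0,16],
    [0,0,10],
    [0,0,0],
    [0,0,0],
    [0,0,0],
    [0,0,0],
    [0,0,0],
    [0,0,0],
    [0,0,0],
    [0,0,0],
  ],
  twist=[0,0,0,0,0,0,0,0,0,0,0,0],
  claw=[0.2,0.2,0.2,0.2,0.2,1,1,1,1,1,1,1],
  force=20,
)

```text
time_s: 12.47
ee_pos: [539.8, 116.3, 104.8]
ee_rot: [3.14, -0.001, 0.95]
wrist_force: [-0.5, 0.3, 5.5]
grip_width: 0.008
grasp_force: 2.9
```

```bash
python3 - <<'E'
from h import *
s=status.sense(); print(s['ee_pos'],s['ee_rot'],s['grip_width'],s['grasp_force'],s['wrist_force'])
c,im,d=look('wrist','w5.png'); c2,im2,d2=look('side','s5.png')
cv2.imwrite('pics/c5.png',np.hstack([cv2.resize(im[200:440,200:440],(400,400)),cv2.resize(im2[200:320,260:380],(400,400))]))
E
```

```text
[539.79962814 116.28399001 104.77181969] [ 3.14042372e+00 -1.21964573e-03  9.49785728e-01] 0.007775938380691832 2.8917017616913654 [-0.45592988  0.25201305  5.47025338]
```

View pics/c5.png

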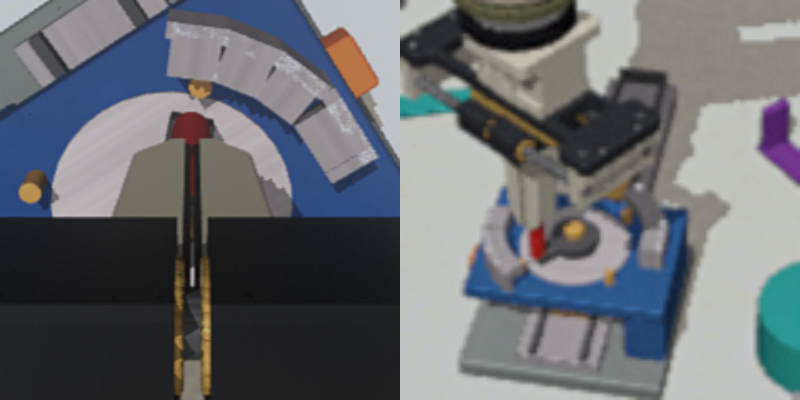

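```bash
python3 - <<'E'
from h import *
for cam,f in (('wrist','w5.png'),('side','s5.png'),('top','t5.png')):
    c,im,d=look(cam,f); P=cloud(c,d); H,S,V=cv2.split(cv2.cvtColor(im,cv2.COLOR_BGR2HSV)); ok=~np.isnan(P[...,2])
    m=ok&((H<6)|(H>174))&(S>120)&(np.hypot(P[...,0]-520,P[...,1]-100)<60)&(P[...,2]>70); q=P[m]
    print(cam,len(q), q.min(0).round() if len(q) else '',q.max(0).round() if len(q) else '',np.median(q,0).round(1) if len(q) else '')
    if cam=='wrist':
        g=ok&(P[...,2]>85)&(P[...,2]<112)&(np.hypot(P[...,0]-520,P[...,1]-100)<60)
        for z in range(85,112,3):
            k=g&(abs(P[...,2]-z)<1.5)&(S<80)
            if k.sum()>5: print(z,k.sum(),P[k].min(0).round(),P[k].max(0).round())
E
```

```text
wrist 312 [535. 113.  81.] [545. 124. 114.] [542.  122.2  91.9]
85 31 [522.  95.  85.] [576. 134.  86.]
88 2577 [520.  81.  87.] [580. 149.  89.]
91 1509 [535.  81.  90.] [580. 150.  91.]
109 6 [542. 122. 108.] [542. 123. 110.]
side 39 [533. 104.  80.] [541. 124. 109.] [536.7 120.8  93. ]
top 0
```

View pics/w5.png

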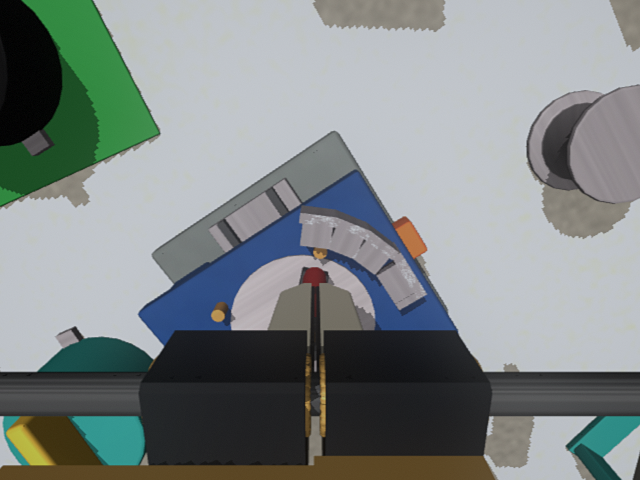

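```bash
python3 - <<'E'
from h import *
s=status.sense();p=s['ee_pos'];R=Rotation.from_euler('xyz',s['ee_rot']); print(p,s['grip_width'],s['grasp_force'],s['wrist_force'])
c,im,d=look('wrist')
for u,v in ((285,290),(300,290),(290,310),(300,310),(330,290),(345,310),(345,290),(315,268),(315,275),(315,282),(315,290),(315,300),(315,315)):
    w=world(c,d,u,v); print(u,v,im[v,u],w.round(1),R.inv().apply(w-p).round(1))
cv2.imwrite('pics/w6z.png',cv2.resize(im[250:340,255:375],None,fx=6,fy=6,interpolation=cv2.INTER_CUBIC))
E
```

```text
[539.84148861 116.29448491 104.78401917] 0.006269960514389908 2.9560875232346007 [-0.69962826  0.39077405  5.88167626]
285 290 [111 119 122] [[534.8 133.  120.6]] [[ 10.7 -13.8 -15.9]]
300 290 [103 112 117] [[540.2 129.7 121.6]] [[ 11.1  -7.5 -16.8]]
290 310 [104 113 116] [[537.3 131.2 139.2]] [[ 10.7 -10.6 -34.4]]
300 310 [101 111 115] [[540.7 129.4 140.1]] [[ 11.2  -6.9 -35.3]]
330 290 [100 111 115] [[550.1 122.3 121.2]] [[ 10.9   4.9 -16.4]]
345 310 [101 112 116] [[554.  119.2 139.1]] [[ 10.6   9.8 -34.3]]
345 290 [115 122 127] [[555.3 119.1 122.1]] [[ 11.3  11.  -17.3]]
315 268 [ 36  34 103] [[542.3 121.9  81.9]] [[ 6.  -1.3 22.9]]
315 275 [ 42  40 106] [[542.2 121.9  91.6]] [[ 5.9 -1.3 13.2]]
315 282 [ 42  40 105] [[542.2 121.9 100.5]] [[ 5.9 -1.3  4.3]]
315 290 [38 36 50] [[542.5 122.4 111. ]] [[ 6.5 -1.3 -6.3]]
315 300 [38 38 70] [[540.3 119.2 113. ]] [[ 2.6 -1.3 -8.2]]
315 315 [34 35 67] [[536.2 113.5 113.4]] [[-4.4 -1.3 -8.6]]
```

View pics/w6z.png

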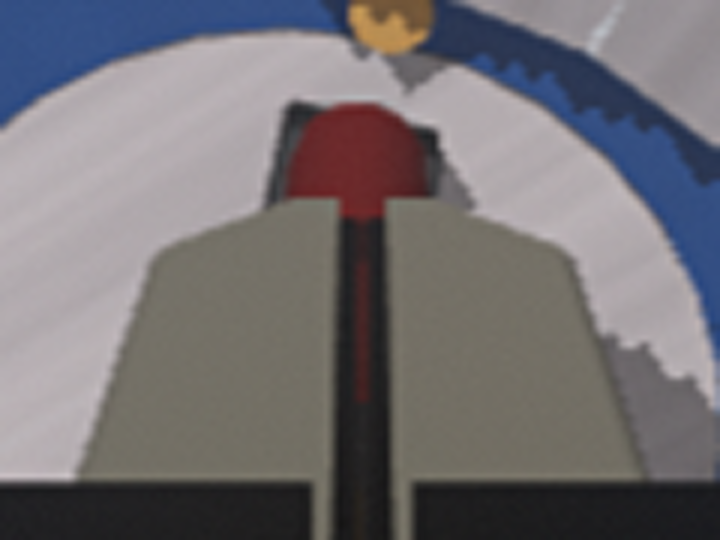

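The fingers closed over the post's top: the red post shows under and beyond the tips at zoomed (360,150). So the tips really end about 9 mm behind the TCP. I'll rise, open and go lower in steps.

Call:
apply_moves(
  dp=[
    [0,0,-8],
    [0,0,0],
    [0,0,0],
    [0,0,0],
    [0,0,0],
    [0,0,8],
    [0,0,8],
    [0,0,0],
    [0,0,0],
  ],
  twist=[0,0,0,0,0,0,0,0,0],
  claw=[0.3,0.3,0.3,0.3,0.3,0.3,0.3,0.3,0.3],
)

```text
time_s: 13.52
ee_pos: [538.0, 116.0, 94.2]
ee_rot: [-3.14, 0.002, 0.95]
wrist_force: [0.5, 0.7, 1.1]
grip_width: 0.351
grasp_force: 0.0
```

```bash
python3 - <<'E'
from h import *
s=status.sense();p=s['ee_pos'];R=Rotation.from_euler('xyz',s['ee_rot']); print(p,s['grip_width'],s['wrist_force'])
c,im,d=look('wrist','w7.png'); P=cloud(c,d); T=R.inv().apply((P-p).reshape(-1,3)).reshape(480,640,3)
H,S,V=cv2.split(cv2.cvtColor(im,cv2.COLOR_BGR2HSV))
m=(abs(T[...,0]-9)<6)&(abs(T[...,1])<45)&(T[...,2]<25)&(S<60)&(V>80)
print(m.sum(),np.nanmax(T[m],0),np.nanmin(T[m],0)); 
r=((H<6)|(H>174))&(S>120)&(P[...,2]>75)&(abs(T[...,1])<20); print(T[r].min(0),T[r].max(0))
for z in (-20,-10,0,5,9,12): k=m&(abs(T[...,2]-z)<2); print(z,k.sum(), T[k].min(0).round(1) if k.any() else '',T[k].max(0).round(1) if k.any() else '')
E
```

```text
[538.01168816 116.04362841  94.24334411] 0.3512854809485847 [0.52520039 0.65757437 1.09804645]
6676 [14.9869296  44.9840451  23.68929157] [  3.0006109  -33.54218012 -96.00404691]
[-20.44665848  -6.80328943 -20.62390144] [ 7.96872462  6.90379547 19.10255186]
-20 252 [  9.8 -31.8 -22. ] [ 11.8  29.2 -18. ]
-10 97 [  3.2 -25.1 -12. ] [11.6 23.7 -8.1]
0 0  
5 896 [ 3.  18.1  3.1] [15.  45.   6.9]
9 31 [ 6.3 30.2  7. ] [12.4 38.9 10.6]
12 5 [ 3.5 -7.2 10.4] [ 8.5 33.5 13.8]
```

Call:
apply_moves(
  dp=[
    [1.5,0,6],
    [0,0,6],
    [0,0,0],
    [0,0,0],
    [0,0,0],
    [0,0,0],
    [0,0,0],
    [0,0,0],
    [0,0,0],
    [0,0,0],
  ],
  twist=[0,0,0,0,0,0,0,0,0,0],
  claw=[0.3,0.3,1,1,1,1,1,1,1,1],
  force=25,
)

```text
time_s: 14.4
ee_pos: [540.2, 117.4, 83.9]
ee_rot: [3.141, -0.0, 0.95]
wrist_force: [1.0, -0.9, -0.6]
grip_width: 0.121
grasp_force: 25.0
```

Call:
apply_moves(
  dp=[
    [-0.81,2.99,0],
    [-0.81,2.99,0],
    [-0.81,2.99,0],
    [-0.81,2.99,0],
    [-0.81,2.99,0],
    [-0.81,2.99,0],
    [-0.81,2.99,0],
    [-0.81,2.99,0],
    [-0.81,2.99,0],
    [-0.81,2.99,0],
    [0,0,0],
    [0,0,0],
  ],
  twist=[0.1,0.1,0.1,0.1,0.1,0.1,0.1,0.1,0.1,0.1,0,0],
  claw=[1,1,1,1,1,1,1,1,1,1,1,1],
)

```text
time_s: 15.4
ee_pos: [548.3, 87.1, 84.1]
ee_rot: [3.14, -0.003, -0.051]
wrist_force: [7.2, -5.4, -4.7]
grip_width: 0.12
grasp_force: 25.0
```

Call:
apply_moves(
  dp=[
    [-0.75,3.0,0],
    [-0.75,3.0,0],
    [-0.75,3.0,0],
    [-0.75,3.0,0],
    [-0.75,3.0,0],
    [0,0,0],
    [0,0,0],
    [0,0,0],
  ],
  twist=[0.1,0.1,0.1,0.1,0.1,0,0,0],
  claw=[1,1,1,1,1,1,1,1],
)

```text
time_s: 16.07
ee_pos: [540.9, 72.6, 84.1]
ee_rot: [3.14, -0.004, -0.551]
wrist_force: [5.7, -10.9, -3.6]
grip_width: 0.121
grasp_force: 25.0
```

```bash
python3 - <<'E'
from h import *
s=status.sense();p=s['ee_pos'];R=Rotation.from_euler('xyz',s['ee_rot']); print(p,s['ee_rot'],s['joints'][5],s['wrist_force'])
c,im,d=look('wrist','w8.png'); P=cloud(c,d); T=R.inv().apply((P-p).reshape(-1,3)).reshape(480,640,3)
H,S,V=cv2.split(cv2.cvtColor(im,cv2.COLOR_BGR2HSV))
r=((H<6)|(H>174))&(S>120)&(P[...,2]>78)&(abs(T[...,1])<20)&(abs(T[...,0])<20)
print(r.sum(),T[r].min(0),T[r].max(0),P[r].min(0),P[r].max(0))
m=(H>100)&(H<120)&(S>120)&(abs(P[...,2]-72)<4); q=P[m]; print(len(q),cv2.minAreaRect(q[:,:2].astype(np.float32)))
E
```

```text
[540.91827169  72.58945481  84.10064302] [ 3.13994073 -0.0041094  -0.55097936] 2.1649205711667463 [  5.66743163 -10.85767762  -3.55025676]
1443 [ -9.14443782  -7.44262432 -40.05653962] [3.8296755  3.73063465 5.00894962] [533.0811202   67.54825464  79.09200453] [545.382913    81.5487493  124.17677279]
15567 ((513.4285278320312, 96.5650634765625), (109.38296508789062, 144.39439392089844), 87.57701873779297)
```

Call:
apply_moves(
  dp=[
    [0.5,3.0,0],
    [1.0,0,0],
    [0,0,0],
    [0,0,0],
    [0,0,0],
    [0,0,0],
    [0,0,0],
    [0,0,-10],
    [0,0,-20],
    [0,0,-30],
    [0,0,-30],
    [0,0,0],
    [0,0,0],
  ],
  twist=[0.05,0,0,0,0,0,0,0,0,0,0,0,0],
  claw=[1,1,1,0.3,0.3,0.3,0.3,0.3,0.3,0.3,0.3,0.3,0.3],
)

```text
time_s: 17.2
ee_pos: [541.2, 71.9, 177.3]
ee_rot: [-3.138, -0.004, -0.6]
wrist_force: [-0.4, -0.1, 0.1]
grip_width: 0.347
grasp_force: 0.0
```

```bash
python3 - <<'E'
from h import *
s=status.sense();p=s['ee_pos']; print(p,s['ee_rot'],s['joints'],s['wrist_force'])
c,im,d=look('wrist','w9.png'); P=cloud(c,d); H,S,V=cv2.split(cv2.cvtColor(im,cv2.COLOR_BGR2HSV))
red=((H<6)|(H>174))&(S>120)
r=red&(abs(P[...,2]-113)<4)&(np.hypot(P[...,0]-516,P[...,1]-96)<45); q=P[r]; print('post',len(q),np.median(q,0),cv2.minAreaRect(q[:,:2].astype(np.float32)) if len(q) else '')
m=(H>100)&(H<120)&(S>120)&(abs(P[...,2]-72)<4); q=P[m]; a,wh,ang=cv2.minAreaRect(q[:,:2].astype(np.float32));print(a,wh,ang)
r=red&(abs(P[...,2]-72)<4)&(P[...,1]<20); q=P[r]; print('tab',len(q),np.median(q,0) if len(q) else '',cv2.minAreaRect(q[:,:2].astype(np.float32)) if len(q) else '')
E
```

```text
[541.2330273   71.92297746 177.26166681] [-3.13802472 -0.00449526 -0.59984835] [ 3.80661051e-02 -4.56410944e-03  1.68739452e+00  1.90580049e-04
  1.45302625e+00  2.20868092e+00] [-0.35623492 -0.07594948  0.1390411 ]
post 289 [538.11344317  74.3052825  113.12486851] ((537.818115234375, 74.4366455078125), (10.988543510437012, 11.662995338439941), 55.45753860473633)
(513.654541015625, 96.42890930175781) (108.777099609375, 143.92596435546875) 87.52421569824219
tab 550 [511.68287714 -29.40454592  70.95019607] ((511.21893310546875, -29.750900268554688), (10.30547046661377, 25.636449813842773), 88.1897201538086)
```

Screw is at about 2.32 (post at r = 31 from the axis) and the blade has not moved. Next is the tab, pinched across its width.

Call:
apply_moves(
  dp=[
    [10.9,33.5,0],
    [10.9,33.5,0],
    [11,33.5,0],
    [0,0,0],
    [0,0,0],
    [0,0,0],
    [0,0,0],
    [0,0,0],
    [0,0,0],
    [0,0,0],
    [0,0,0],
    [0,0,0],
    [0,0,0],
    [0,0,0],
    [0,0,0],
    [0,0,0],
    [0,0,0],
    [0,0,0],
    [0,0,0],
    [0,0,0],
  ],
  twist=[0,0,-0.118,-0.118,-0.118,-0.118,-0.118,-0.118,-0.118,-0.118,-0.118,-0.118,-0.118,-0.118,-0.118,-0.118,-0.118,-0.118,-0.118,-0.118],
  claw=[-0.2,-0.2,-0.2,-0.2,-0.2,-0.2,-0.2,-0.2,-0.2,-0.2,-0.2,-0.2,-0.2,-0.2,-0.2,-0.2,-0.2,-0.2,-0.2,-0.2],
)

```text
time_s: 18.92
ee_pos: [508.6, -29.1, 172.0]
ee_rot: [-3.139, -0.0, 1.528]
wrist_force: [0.4, 0.2, 1.0]
grip_width: 0.598
grasp_force: 0.0
```

Call:
apply_moves(
  dp=[
    [0,0,25],
    [0,0,25],
    [0,0,20],
    [0,0,10],
    [0,0,0],
    [0,0,0],
  ],
  twist=[0,0,0,0,0,0],
  claw=[-0.2,-0.2,-0.2,-0.2,-0.2,-0.2],
)

```text
time_s: 19.42
ee_pos: [509.0, -29.2, 93.1]
ee_rot: [-3.139, -0.0, 1.522]
wrist_force: [-0.1, -0.4, 0.5]
grip_width: 0.603
grasp_force: 0.0
```

```bash
python3 - <<'E'
from h import *
s=status.sense();p=s['ee_pos'];R=Rotation.from_euler('xyz',s['ee_rot']); print(p,s['ee_rot'],s['joints'][5],s['wrist_force'])
c,im,d=look('wrist','w10.png'); P=cloud(c,d); T=R.inv().apply((P-p).reshape(-1,3)).reshape(480,640,3)
H,S,V=cv2.split(cv2.cvtColor(im,cv2.COLOR_BGR2HSV)); red=((H<6)|(H>174))&(S>120)
r=red&(abs(P[...,2]-71)<4)&(abs(T[...,1])<30)&(abs(T[...,0])<40); print(r.sum(),T[r].min(0),T[r].max(0),np.median(P[r],0))
E
```

```text
[508.9652069  -29.17132509  93.08817179] [-3.13940289e+00 -2.69537707e-04  1.52214945e+00] -0.10923714168980818 [-0.07292324 -0.38773489  0.50016605]
962 [ -5.26884644 -10.98093656  20.1394293 ] [ 4.75797583 14.33699909 26.06832809] [510.57228844 -28.83370661  71.02007138]
```

Call:
apply_moves(
  dp=[
    [0,1.7,20],
    [0,0,20],
    [0,0,10],
    [0,0,5],
    [0,0,0],
    [0,0,0],
    [0,0,0],
    [0,0,0],
    [0,0,0],
    [0,0,0],
    [0,0,0],
    [0,0,0],
  ],
  twist=[0,0,0,0,0,0,0,0,0,0,0,0],
  claw=[-0.2,-0.2,-0.2,-0.2,-0.2,1,1,1,1,1,1,1],
  force=25,
)

```text
time_s: 20.47
ee_pos: [511.8, -29.5, 39.3]
ee_rot: [3.141, 0.0, 1.522]
wrist_force: [-1.6, 0.4, 4.9]
grip_width: 0.279
grasp_force: 25.0
```

Call:
apply_moves(
  dp=[
    [-3,0,-0.5],
    [-5,0,0],
    [-7,0,0],
    [-7,0,0],
    [-7,0,0],
    [-7,0,0],
    [-7,0,0],
    [-7,0,0],
    [-7,0,0],
    [-7,0,0],
    [-7,0,0],
    [-7,0,0],
    [-7,0,0],
    [-7,0,0],
    [-5,0,0],
    [-3,0,0],
    [0,0,0],
    [0,0,0],
  ],
  twist=[0,0,0,0,0,0,0,0,0,0,0,0,0,0,0,0,0,0],
  claw=[1,1,1,1,1,1,1,1,1,1,1,1,1,1,1,1,1,1],
)

```text
time_s: 21.97
ee_pos: [506.6, -130.3, 39.3]
ee_rot: [3.141, 0.001, 1.522]
wrist_force: [0.2, -2.6, 2.2]
grip_width: 0.279
grasp_force: 25.0
```

Release, rise, check.

Call:
apply_moves(
  dp=[
    [0,0,0],
    [0,0,0],
    [0,0,0],
    [0,0,0],
    [0,0,0],
    [0,0,-10],
    [0,0,-20],
    [0,0,-35],
    [0,0,-35],
    [0,0,-35],
    [-30,0,0],
    [-30,0,0],
    [-30,0,0],
    [0,0,0],
    [0,0,0],
  ],
  twist=[0,0,0,0,0,0,0,0,0,0,0,0,0,0,0],
  claw=[-0.2,-0.2,-0.2,-0.2,-0.2,-0.2,-0.2,-0.2,-0.2,-0.2,-0.2,-0.2,-0.2,-0.2,-0.2],
)

```text
time_s: 23.22
ee_pos: [502.0, -220.3, 174.9]
ee_rot: [3.141, 0.0, 1.52]
wrist_force: [0.1, 0.4, 0.2]
grip_width: 0.604
grasp_force: 0.0
```

```bash
python3 - <<'E'
from h import *
s=status.sense();print(s['ee_pos'],s['wrist_force'],s['time_s'])
c,im,d=look('wrist','w11.png'); P=cloud(c,d); H,S,V=cv2.split(cv2.cvtColor(im,cv2.COLOR_BGR2HSV)); red=((H<6)|(H>174))&(S>120)
for n,m in (('post',red&(abs(P[...,2]-113)<4)&(P[...,1]>40)),('tab',red&(abs(P[...,2]-71)<5)&(P[...,1]<20)),('brass',(H>8)&(H<22)&(S>100)&(P[...,2]<40)&(P[...,2]>22)&(abs(P[...,0]-508)<30))):
    q=P[m]; print(n,len(q),np.median(q,0).round(1) if len(q) else '',cv2.minAreaRect(q[:,:2].astype(np.float32)) if len(q) else '', np.percentile(q[:,2],[2,98]) if len(q) else '')
cv2.imwrite('pics/w11.png',im)
E
```

```text
[ 501.97910421 -220.34891054  174.89230052] [0.0599864  0.42083321 0.17827569] 23.2167
post 0   
tab 611 [ 506.4 -130.9   71.2] ((506.2527770996094, -130.94471740722656), (9.210149765014648, 25.057641983032227), 87.07489776611328) [69.1902211  72.62480101]
brass 2698 [ 506.5 -101.6   29.3] ((507.31201171875, -100.17457580566406), (74.93999481201172, 27.589717864990234), 87.72159576416016) [27.69614194 30.94173807]
```

View pics/w11.png

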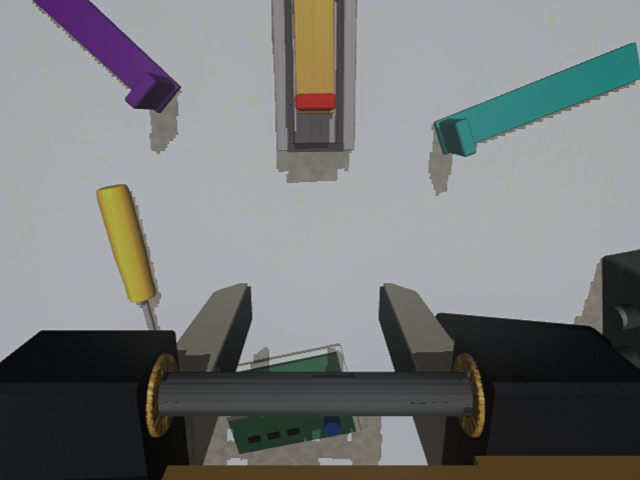

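The wrist view shows the tab at (315,101) and the blade flat in its channel, with its tip at about -74 mm. I'll check the post and cap from the top camera, then hand in.

```bash
python3 - <<'E'
from h import *
c,im,d=look('top','t12.png'); P=cloud(c,d); H,S,V=cv2.split(cv2.cvtColor(im,cv2.COLOR_BGR2HSV)); red=((H<6)|(H>174))&(S>120)
q=P[red&(abs(P[...,2]-113)<5)&(np.hypot(P[...,0]-514,P[...,1]-92)<45)]; print('post',len(q),np.median(q,0))
q=P[(H>20)&(H<35)&(S>120)&(abs(P[...,2]-83)<5)&(np.hypot(P[...,0]-437,P[...,1]-322)<60)]; print('bar',len(q),q.mean(0))
m=np.median(q,0); p=None
if abs(m[0]-437)<25 and abs(m[1]-322)<25: print(order.finish_job())
E
```

```text
post 10 [535.26908605  68.6374753  114.16208925]
bar 130 [435.54641284 318.70806257  82.75612116]
the job is handed in; nothing more can be done
None
```

The job is handed in, with no verdict returned. By my last camera checks, the cap stands upright on the mat, within about 5 mm of its centre. The screw is at a light drag, about 2.3 rad, and the gauge blade lies flat in its channel with its tip about 74 mm out from the screw axis.

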